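# Put the two gas burners back together after cleaning

## Robot

A 7-joint arm with a two-finger parallel gripper is mounted at the origin on the work surface. World frame = base frame: x ahead of the robot, y to its left, z up, the work surface at z = 0. Lengths are in m, angles in rad, forces in N, time in s.
With the tool pointing down it reaches from about 0.4 to 0.85 m from the base axis. Payload 10.4 kg.
Tool frame: the origin (TCP) lies midway between the tips of the shut fingers; the grasp point (between the pads) lies 19 mm behind it; z points along the fingers, y is the line along which they close (so a half turn about z gives the same grasp; the last joint's range is limited). The gripper opens to 85 mm and grips with 20 to 120 N. Pads are 22 mm wide; open, the fingers measure 114 mm over their backs; the gripper's body (76 mm by 85 mm) begins 54 mm behind the grasp point. The pads swing forward as they close: fully open they stand 13 mm farther back than shut.
Start: joints at [1.16, 0.332, -0.065, 1.46, 0.022, 1.35, -0.088], TCP at [0.236, -0.579, 0.231] pointing down, gripper open.
Joint ranges: [-2.6, 2.6], [-0.5, 2.12], [-1.47, 1.34], [0.16, 2.42], [-1.27, 4.41], [0.06, 2.06], [-2.6, 2.6]. Speed limits (rad/s): [2.22, 2.22, 2.79, 2.79, 3.14, 3.14, 3.14].

## Interface

Orientations are given as a 3x3 rotation matrix whose columns are the frame's x, y, z axes.
In Python, from cell import bot, vision gives the robot as it stands (bot), with the cameras (vision).
- The arm moves only by the shell command python3 steer.py [OPENING] [FORCE], which reads ROWS from standard input. ROWS is a JSON list of rows, 1 to 5 of them, each an object with the fields pos (a list: dx, dy, dz in shares of the most that a row can go, 1 being 62.5 mm), rotvec (a list: a rotation vector rx, ry, rz in fractions of the full range, 1 being pi rad); a field left out counts as zero; each row shifts and turns the commanded pose from where the row before left it, along the tool's axes as they then stand; what a row does not reach is not made up. A row lasts 1/8 s, in which the tool goes at most 0.0625 m and 0.188 rad, less where a joint would pass 70% of its speed; a pose out of reach is approached as far as the arm can. OPENING is the finger opening in m, set as the command begins (- or left out keeps the last). The fingers move at their own pace and stop on an object; FORCE is the grip in N (left out, the last holds). Time passes only in rows, so rows that do not move let the fingers close. It prints the time, the measured TCP pose, the force, the opening and the grip force at its end. A shift or turn number past 1, either way, is cut back to 1. Input that does not fit is refused with a message, and nothing moves.
- bot.read_state(): the state, without advancing time (a new reading comes with each control period).
- vision.camera(name): name is "scene" or "top" or "wrist"; returns a dict with "color" (384x512x3 uint8, red, green, blue), "camera_matrix" (3x3 intrinsics, pixels), "rvec" (rotation vector, rad) and "tvec" (3), from world to camera coordinates, as OpenCV has them. Camera axes: x right, y down, z forward; pixel columns grow to the right and rows downward; lengths in m; the calibration is good to about 2 mm. A picture is of the moment at which its call begins. There is no depth.
- bot.sign_off(): hands the job in; it is judged then, once.
The state is a dict: "time_s": time; "q": joint angles; "joint_vel": joint speeds; "effort": joint torques, N m; "ee_pos": TCP position; "orientation": TCP orientation; "force": force on the tool from outside, world axes, zero at the start; "wrist_torque": the same for the moment, N m; "width": finger opening in m; "finger_force": force on a finger pad.
Only numpy, scipy, OpenCV 4.12 (cv2) and the standard library are available. Lean on these libraries where they do the work, as an engineer would, in place of code of your own. Each camera call takes 0.05 s, during which the arm holds its last target. There are 200 camera calls.

## Task

The burner parts of the gas hob have been washed and lie on the drying mat. Put both burners back together: on each, first seat the flame crown of its size in the burner cup, then lay the cap of the same size on the crown, everything sitting fully down, centred and level. Set the parts down without dropping them, and leave the kettle, the soap bottle and the sponge where they are.

Things in the scene. Friction and masses are not known exactly. Their poses are not given: they have to be found in the camera images.
- cup_large: Burner cup, large: low aluminium ring fixed on the steel hob (panel top 8 mm above counter), dark bore with brass jet. Outer diameter 66 mm, foot 78, bore 48, 14 mm tall; ignition pin beside it, 12 mm tall. Cups stand 185 mm apart, either in front. Origin: centre of underside, on the panel; z up. With the large crown's shoulder on the rim the crown's origin is 4 mm above this origin.
- cup_small: Burner cup, small: low aluminium ring fixed on the steel hob (panel top 8 mm above counter), dark bore with brass jet. Outer diameter 50 mm, foot 62, bore 34, 14 mm tall; ignition pin beside it, 12 mm tall. Cups stand 185 mm apart, either in front. Origin: centre of underside, on the panel; z up. With the small crown's shoulder on the rim the crown's origin is 4 mm above this origin.
- crown_large: Large flame crown: bare aluminium ring, dark ports round its side, 30 mm tall. Tapered spigot 0-10 mm (diameter 37 foot, 44 top), body 10-30 mm, diameter 58: grip here. Recess in the top, diameter 44, 6 mm deep, for the large cap's boss. Round, fits any way round. Origin: centre of underside; z up. Starts spigot down on the mat (3 mm thick). 0.13 kg.
- crown_small: Small flame crown: bare aluminium ring, dark ports round its side, 26 mm tall. Tapered spigot 0-10 mm (diameter 23 foot, 30 top), body 10-26 mm, diameter 42: grip here. Recess in the top, diameter 30, 6 mm deep, for the small cap's boss. Round, fits any way round. Origin: centre of underside; z up. Starts spigot down on the mat (3 mm thick). 0.07 kg.
- cap_large: Large burner cap: black enamelled disc, diameter 66 mm, rim 5-11 mm above origin (grip here), domed to 13; below it a tapered boss 5 mm deep, diameter 34 foot, 40 top. Round, fits any way round. Origin: centre of underside; z up. Starts boss down on the mat (3 mm thick). Home on the large crown (boss in recess) its origin is 25 mm above the crown's. 0.15 kg.
- cap_small: Small burner cap: black enamelled disc, diameter 48 mm, rim 5-10 mm above origin (grip here), domed to 12; below it a tapered boss 5 mm deep, diameter 19 foot, 26 top. Round, fits any way round. Origin: centre of underside; z up. Starts boss down on the mat (3 mm thick). Home on the small crown (boss in recess) its origin is 21 mm above the crown's. 0.08 kg.
- kettle: Stainless kettle with a black arched handle, 190 mm across, 215 mm tall, on the counter to the robot's right. Origin: centre of its underside. Leave alone.
- soap: Yellow washing-up liquid bottle with a white cap, 68 mm across, 196 mm tall, on the counter to the robot's left. Origin: centre of its underside. Leave alone.
- sponge: Yellow and green scouring sponge, 70 x 105 x 30 mm, lying on the counter beyond the drying mat. Origin: centre of its underside. Leave alone.

How it is judged:
By the outcome, as a careful person would: the job done as asked, in the order asked, and still so for the second after the job is handed in, with the robot touching nothing.
It also fails if it takes over 109 s, if anything falls off the work surface, if the arm or the gripper's body presses on something with over 40 N, if the wrist force passes 120 N, or if a joint passes its speed limit or range.

## Working session

There is one attempt and no reset: what is moved stays moved. The work goes in short steps, Python scripts to look and compute and a shell command to move; the robot and the scene stay as the last step left them, time stands still between calls to the robot, and variables do not carry over. Pictures are saved under pics/ and viewed, at most 14 in all, crops included, and the job is handed in when it is done.

```bash
ls; mkdir -p pics; python3 - <<'E'
from cell import bot, vision
import cv2,numpy as np
for n in("top","scene"):
    c=vision.camera(n); cv2.imwrite(f"pics/{n}0.png",c["color"][:,:,::-1])
    R=cv2.Rodrigues(np.array(c["rvec"],float))[0]; print(n,c["camera_matrix"],(-R.T@np.array(c["tvec"]).ravel()).round(3)); print(R.round(2))
s=bot.read_state(); print(s["time_s"],s["ee_pos"],np.array(s["orientation"]).round(3),s["width"])
E
```

```text
cell.py
pics
steer.py
top [[364.14918105   0.         257.60488612]
 [  0.         364.14918105 195.13729358]
 [  0.           0.           1.        ]] [ 0.504 -0.027  1.18 ]
[[ 0.   -1.    0.01]
 [-0.99 -0.   -0.1 ]
 [ 0.1  -0.01 -0.99]]
scene [[380.09400683   0.         260.61760511]
 [  0.         380.09400683 185.26129175]
 [  0.           0.           1.        ]] [ 1.151 -0.452  1.017]
[[ 0.61  0.79 -0.01]
 [ 0.64 -0.5  -0.58]
 [-0.46  0.35 -0.82]]
0.1 [ 0.23621191 -0.57828343  0.23061192] [[ 0.926  0.378 -0.001]
 [ 0.378 -0.926  0.001]
 [-0.    -0.001 -1.   ]] 0.08557153696986819
```

View pics/top0.png

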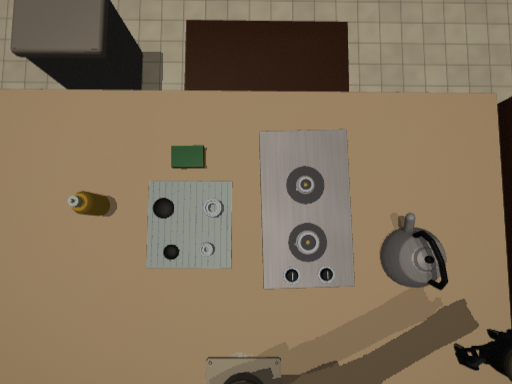

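View pics/scene0.png

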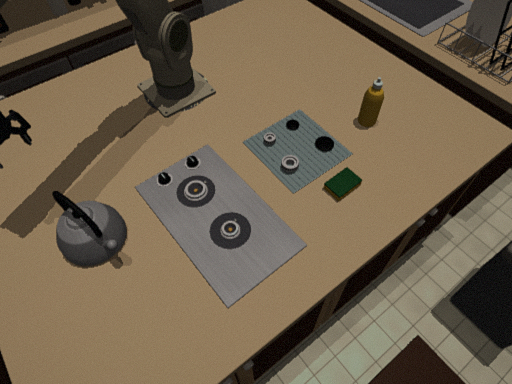

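The top view shows the crowns at (213,208) large and (207,249) small, the caps at (163,208) large and (171,252) small, and the cups at (307,242) large (near) and (305,185) small (far). The scene view agrees. I'll get coarse positions and then the wrist camera pose.

```bash
cat > h.py <<'E'
from cell import bot, vision
import cv2,numpy as np
def cam(n,save=None):
    c=vision.camera(n); R=cv2.Rodrigues(np.array(c["rvec"],float))[0]; t=np.array(c["tvec"],float).ravel()
    if save: cv2.imwrite("pics/"+save,c["color"][:,:,::-1])
    return dict(im=c["color"],K=np.array(c["camera_matrix"]),R=R,t=t,o=-R.T@t)
def ray(c,p): 
    d=c["R"].T@np.linalg.inv(c["K"])@np.array([p[0],p[1],1.]); return d/np.linalg.norm(d)
def plane(c,p,z):
    d=ray(c,p); return c["o"]+d*(z-c["o"][2])/d[2]
def proj(c,X):
    v=c["K"]@(c["R"]@np.array(X)+c["t"]); return v[:2]/v[2]
def meet(obs): # [(cam,pixel)] -> least squares point
    A=np.zeros((3,3));b=np.zeros(3)
    for c,p in obs:
        d=ray(c,p);M=np.eye(3)-np.outer(d,d);A+=M;b+=M@c["o"]
    return np.linalg.solve(A,b)
def st():
    s=bot.read_state(); return s["time_s"],np.array(s["ee_pos"]),np.array(s["orientation"])
E
python3 - <<'E'
from h import *
c=cam("top")
for n,p,z in(("crL",(213,208),.033),("crS",(207,249),.029),("capL",(163,208),.014),("capS",(171,252),.013),("cupL",(307.5,242),.022),("cupS",(305,185),.022)): print(n,plane(c,p,z).round(3))
w=cam("wrist"); t,p,O=st(); print("wrist cam in tool",O.T@(w["o"]-p)); print((w["R"]@O).round(3),w["K"])
E
```

```text
crL [0.579 0.098 0.033]
crS [0.45  0.116 0.029]
capL [0.579 0.26  0.014]
capS [0.44  0.231 0.013]
cupL [ 0.473 -0.2    0.022]
cupS [ 0.654 -0.194  0.022]
wrist cam in tool [ 0.08061016  0.00059349 -0.143138  ]
[[-0.     1.     0.   ]
 [-0.951 -0.    -0.31 ]
 [-0.31  -0.     0.951]] [[266.43857402   0.         251.87537983]
 [  0.         266.43857402 191.97066788]
 [  0.           0.           1.        ]]
```

The rows are not in the units I measure in: shifts go in shares of 62.5 mm and turns go in shares of pi rad. I convert before sending: -0.045 m is -0.72, 0.03 m is 0.48, 0.13 rad is 0.0414.

```bash
echo '[{"rotvec": [0,0,0.0414]},{"rotvec": [0,0,0.0414]},{"rotvec": [0,0,0.0407]},{"pos": [0.48,-0.72,0]},{"pos": [0.48,-0.72,0]}]' | python3 steer.py 0.085
echo '[{"pos": [0.48,-0.8,0]},{"pos": [0.48,-0.8,0]},{"pos": [0.48,-0.8,0]},{"pos": [0.48,-0.8,0]},{}]' | python3 steer.py
python3 - <<'E'
from h import *
cam("wrist","w1.png"); t,p,O=st(); print(t,p,O.round(3))
E
```

```text
time_s: 0.82
ee_pos: [0.2968, -0.4875, 0.2309]
orientation: [[1.0, -0.001, -0.0], [-0.001, -1.0, 0.0], [-0.0, -0.0, -1.0]]
force: [1.2, 0.5, 0.1]
width: 0.0851
finger_force: 0.0
time_s: 1.45
ee_pos: [0.419, -0.2842, 0.2315]
orientation: [[1.0, 0.008, 0.001], [0.008, -1.0, 0.001], [0.001, -0.001, -1.0]]
force: [-1.1, -0.6, 1.2]
width: 0.0854
finger_force: 0.0
1.5 [ 0.41734841 -0.28699413  0.23139636] [[ 1.     0.004  0.   ]
 [ 0.004 -1.    -0.   ]
 [ 0.     0.    -1.   ]]
```

View pics/w1.png

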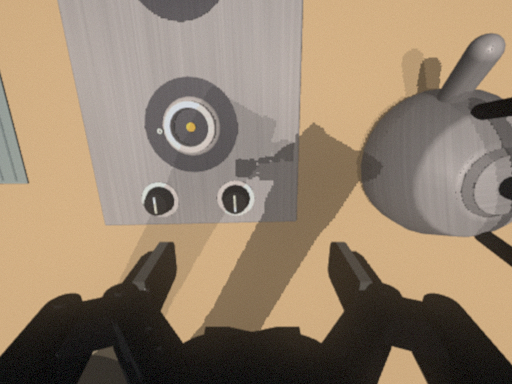

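The wrist view shows the large cup at (190,127) with its pin on the left at (159,131). The small cup is only just in frame at the top. I'll take two more views nearer.

Scaled: -0.03 m is -0.48, -0.025 m is -0.4.

```bash
echo '[{"pos": [0.4,-0.4,0]},{"pos": [0.48,-0.48,0]},{"pos": [0.48,-0.48,0]},{},{}]' | python3 steer.py |tail -6 | head -2
python3 - <<'E'
from h import *
import pickle
c=cam("wrist","w2.png"); pickle.dump(c,open("a.pkl","wb"))
E
echo '[{"pos": [0.48,-0.8,0]},{"pos": [0.48,-0.8,0]},{},{}]' | python3 steer.py | head -2
python3 - <<'E'
from h import *
import pickle
c=cam("wrist","w3.png"); pickle.dump(c,open("b.pkl","wb"))
a=pickle.load(open("a.pkl","rb"))
cv2.imwrite("pics/w23.png",np.hstack([cv2.resize(x["im"][:,:,::-1],(400,300)) for x in(a,c)]))
for x in(a,c):
  for X in((.473,-.2,.022),(.654,-.194,.022)): print(proj(x,X))
E
```

```text
time_s: 2.12
ee_pos: [0.5006, -0.2054, 0.231]
time_s: 2.68
ee_pos: [0.5609, -0.1054, 0.2311]
[247.87845501 187.48979299]
[241.67634922  39.90553383]
[316.85656286 227.00098229]
[322.71512789  94.53191709]
```

View pics/w23.png

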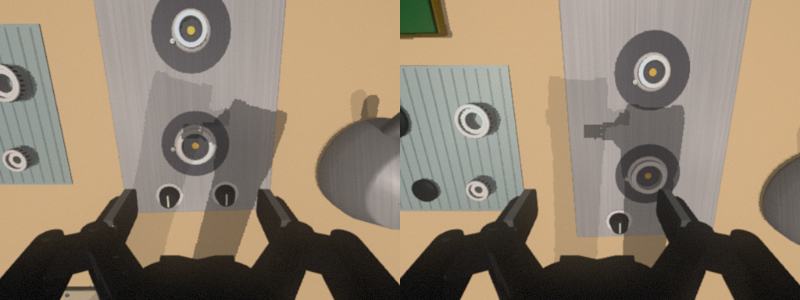

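Both views show the cups in part shadow: large at about (250,187) and (315,225), small at about (243,40) and (323,92) in full-image pixels. The jets are clearly brass. I'll measure the jets and rims, then go on to the mat.

```bash
cat >> h.py <<'E'
def ell(c,X,r,bright=True,blk=None,inner=False):
    """ellipse of the ring/disc near world X in a window of r m; returns centre px, axes, fill"""
    u=proj(c,X); s=int(r*c["K"][0,0]/(c["R"]@np.array(X)+c["t"])[2]); x0,y0=int(u[0])-s,int(u[1])-s
    x0,y0=max(x0,0),max(y0,0); g=cv2.cvtColor(c["im"],cv2.COLOR_RGB2GRAY)[y0:y0+2*s,x0:x0+2*s]; f=6
    g=cv2.GaussianBlur(cv2.resize(g,None,fx=f,fy=f,interpolation=cv2.INTER_CUBIC),(7,7),0)
    th,m=cv2.threshold(g,blk or 0,255,(0 if blk else cv2.THRESH_OTSU)|(cv2.THRESH_BINARY if bright else cv2.THRESH_BINARY_INV))
    cs,h=cv2.findContours(m,cv2.RETR_CCOMP,cv2.CHAIN_APPROX_NONE)
    out=[]
    for k,q in zip(cs,h[0]):
        a=cv2.contourArea(k)
        if a<(.18*s*f)**2*3 or len(k)<30: continue
        k2=cv2.convexHull(k); e=cv2.fitEllipse(k2); px=((np.array(e[0])+.5)/f-.5)+[x0,y0]
        out.append((px,np.array(e[1])/f,a/(np.pi*e[1][0]*e[1][1]/4),"in" if q[3]>=0 else "out",th))
    return out
def jet(c,X,r=.02):
    u=proj(c,X); s=int(r*c["K"][0,0]/(c["R"]@np.array(X)+c["t"])[2]); x0,y0=int(u[0])-s,max(int(u[1])-s,0)
    h=c["im"][y0:y0+2*s,x0:x0+2*s].astype(float); w=np.clip(h[...,0]-h[...,2]-25,0,None); ys,xs=np.mgrid[:h.shape[0],:h.shape[1]]
    return np.array([(w*xs).sum(),(w*ys).sum()])/w.sum()+[x0,y0]
E
python3 - <<'E'
from h import *
import pickle
a,b=[pickle.load(open(f,"rb")) for f in("a.pkl","b.pkl")]
np.set_printoptions(precision=4,suppress=True)
for n,X in(("L",(.473,-.2,.022)),("S",(.654,-.194,.022))):
    P=[(c,jet(c,X)) for c in(a,b)]; print(n,"jet",meet(P),P[0][1],P[1][1])
    for c in(a,b):
        for e in ell(c,X,.042 if n=="L" else .034): print(e, plane(c,e[0],.022))
E
echo '[{"pos": [-0.48,-0.96,0]},{"pos": [-0.48,-0.96,0]},{"pos": [-0.16,-0.96,0]},{},{}]' | python3 steer.py | head -2
python3 - <<'E'
from h import *
import pickle
c=cam("wrist"); pickle.dump(c,open("d.pkl","wb"))
E
echo '[{"pos": [-0.96,-0.48,0]},{"pos": [-0.64,-0.8,0]},{},{}]' | python3 steer.py | head -2
python3 - <<'E'
from h import *
import pickle
c=cam("wrist"); pickle.dump(c,open("e.pkl","wb"))
a=pickle.load(open("d.pkl","rb"))
cv2.imwrite("pics/wde.png",np.hstack([cv2.resize(x["im"][:,:,::-1],(400,300)) for x in(a,c)]))
E
```

```text
L jet [ 0.4722 -0.2025  0.0121] [249.7213 185.9709] [316.9366 224.5776]
(array([246.6166, 187.2814]), array([44.855 , 57.0177]), 0.3380612626743632, 'out', 127.0) [ 0.4733 -0.1983  0.022 ]
(array([316.1771, 223.7731]), array([47.3127, 53.1409]), 0.9723938568794401, 'out', 88.0) [ 0.4781 -0.1986  0.022 ]
(array([318.4461, 226.9475]), array([29.8022, 33.7803]), 0.9834000919796395, 'in', 88.0) [ 0.4731 -0.2023  0.022 ]
S jet [ 0.6572 -0.1965  0.013 ] [243.9795  38.5848] [323.0552  92.0929]
(array([242.4834,  39.0839]), array([51.1938, 56.6188]), 0.9352928713600432, 'out', 142.0) [ 0.6549 -0.195   0.022 ]
(array([243.7134,  36.3104]), array([30.2522, 34.4089]), 0.9870882372242479, 'in', 142.0) [ 0.6577 -0.1964  0.022 ]
(array([321.2731,  91.9075]), array([46.1605, 52.781 ]), 0.9512757323653367, 'out', 139.0) [ 0.6571 -0.192   0.022 ]
(array([325.0117,  91.4137]), array([27.8111, 30.9441]), 0.9866610111737043, 'in', 139.0) [ 0.6576 -0.1966  0.022 ]
time_s: 3.35
ee_pos: [0.4958, 0.0661, 0.2314]
time_s: 3.9
ee_pos: [0.4015, 0.1433, 0.2314]
```

View pics/wde.png

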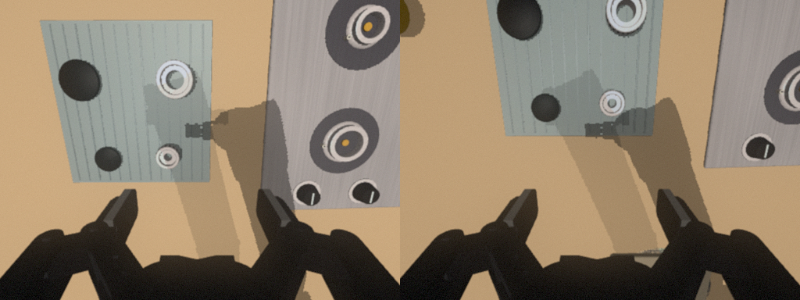

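In the left view the large cap is at (102,102), the small cap at (138,202), the large crown at (224,102) and the small crown at (215,201), all in full-image pixels. In the right view the small cap is at (187,138) and the small crown at (271,132); the large parts are cut off at the top. The cups agree across views and stand 185.0 mm apart.

```bash
python3 - <<'E'
from h import *
import pickle
a,b,d,e=[pickle.load(open(f+".pkl","rb")) for f in "abde"]
np.set_printoptions(precision=4,suppress=True)
def show(n,cs,X,r,**k):
    for q,c in cs:
        for z in ell(c,X,r,**k): print(n,q,z[0],z[1],round(z[2],2),z[3],z[4],plane(c,z[0],X[2]))
show("cupL",[("b",b),("d",d)],(.4726,-.2024,.022),.042); show("cupS",[("a",a),("b",b)],(.6575,-.1965,.022),.034)
show("crL",[("b",b),("d",d)],(.579,.098,.033),.04); show("crS",[("b",b),("d",d),("e",e)],(.45,.116,.029),.03)
show("capL",[("d",d)],(.579,.26,.014),.05,bright=False); show("capS",[("d",d),("e",e)],(.44,.231,.013),.04,bright=False)
E
```

```text
cupL b [316.5495 223.6771] [47.5388 52.0222] 0.98 out 88.0 [ 0.4783 -0.1992  0.022 ]
cupL b [318.4461 226.9475] [29.8022 33.7803] 0.98 in 88.0 [ 0.4731 -0.2023  0.022 ]
cupL d [466.7694 214.5854] [12.7939 37.2077] 0.25 out 132.0 [ 0.4268 -0.2418  0.022 ]
cupL d [441.8    181.5875] [50.0992 59.8194] 0.97 out 132.0 [ 0.476  -0.1953  0.022 ]
cupL d [446.4793 183.8177] [30.8731 39.2677] 0.99 in 132.0 [ 0.4728 -0.2025  0.022 ]
cupL d [440.4622 180.8523] [36.6857 49.8004] 0.12 in 132.0 [ 0.477  -0.1933  0.022 ]
cupS a [242.4259  39.5396] [51.0609 57.7188] 0.92 out 141.0 [ 0.6544 -0.1949  0.022 ]
cupS a [243.7123  36.311 ] [30.241  34.3922] 0.99 in 141.0 [ 0.6577 -0.1964  0.022 ]
cupS b [321.2783  91.8515] [46.2068 52.8294] 0.95 out 139.0 [ 0.6571 -0.192   0.022 ]
cupS b [325.0117  91.4137] [27.8111 30.9441] 0.99 in 139.0 [ 0.6576 -0.1966  0.022 ]Traceback (most recent call last):
  File "<stdin>", line 9, in <module>
  File "<stdin>", line 7, in show
  File "h.py", line 31, in ell
    k2=cv2.convexHull(k); e=cv2.fitEllipse(k2); px=((np.array(e[0])+.5)/f-.5)+[x0,y0]
                            ~~~~~~~~~~~~~~^^^^
cv2.error: OpenCV(4.12.0) /io/opencv/modules/imgproc/src/shapedescr.cpp:361: error: (-201:Incorrect size of input array) There should be at least 5 points to fit the ellipse in function 'fitEllipseNoDirect'
```

```bash
sed -i 's/len(k)<30: continue/len(k)<30 or len(cv2.convexHull(k))<8: continue/' h.py; python3 - <<'E'
from h import *
import pickle
a,b,d,e=[pickle.load(open(f+".pkl","rb")) for f in "abde"]
np.set_printoptions(precision=4,suppress=True)
print("bore L",meet([(b,(318.45,226.95)),(d,(446.48,183.82))]),"S",meet([(a,(243.71,36.31)),(b,(325.01,91.41))]))
def show(n,cs,X,r,**k):
    for q,c in cs:
        for z in ell(c,X,r,**k): print(n,q,z[0],z[1],round(z[2],2),z[3],z[4],plane(c,z[0],X[2]))
show("crL",[("b",b),("d",d)],(.579,.098,.033),.04); show("crS",[("b",b),("d",d),("e",e)],(.45,.116,.029),.03)
show("capL",[("d",d)],(.579,.26,.014),.05,bright=False); show("capS",[("d",d),("e",e)],(.44,.231,.013),.04,bright=False)
E
```

```text
bore L [ 0.4729 -0.2024  0.022 ] S [ 0.6576 -0.1964  0.0225]
crL b [ 93.715  154.5231] [19.4468 23.7312] 0.76 in 137.0 [0.5816 0.098  0.033 ]
crL b [ 91.0704 155.0961] [30.6446 37.3037] 0.12 in 137.0 [0.5809 0.1015 0.033 ]
crL d [223.9795  85.4923] [69.0503 79.3086] 0.63 out 164.0 [0.5991 0.0989 0.033 ]
crL d [222.9584 101.7321] [23.1686 25.1039] 0.78 in 164.0 [0.5807 0.1008 0.033 ]
crL d [221.4601 101.5017] [34.9614 39.0126] 0.11 in 164.0 [0.581  0.1026 0.033 ]
crS b [100.1039 242.4293] [ 8.0156 10.046 ] 0.97 in 128.0 [0.4525 0.115  0.029 ]
crS b [ 97.2443 244.7122] [15.4576 20.927 ] 0.21 in 128.0 [0.4488 0.1198 0.029 ]
crS d [203.3682 201.3107] [43.7074 51.0261] 0.62 out 145.0 [0.4507 0.1329 0.029 ]
crS d [213.1866 204.0092] [16.446 21.17 ] 0.17 in 145.0 [0.4467 0.1196 0.029 ]
crS d [214.3545 200.9201] [ 9.7046 11.1934] 0.96 in 145.0 [0.4512 0.1177 0.029 ]
crS e [271.3124 131.8977] [31.5762 32.5335] 0.98 out 156.0 [0.45   0.1183 0.029 ]
crS e [271.9685 134.5994] [19.9505 24.1157] 0.15 in 156.0 [0.4466 0.1174 0.029 ]
crS e [270.878  132.1576] [11.6667 12.51  ] 0.97 in 156.0 [0.4497 0.1188 0.029 ]
capL d [102.0436 102.3148] [50.7519 59.6397] 0.98 out 105.0 [0.5807 0.2578 0.014 ]
capS d [138.4902 202.9764] [31.9644 35.9831] 0.97 out 105.0 [0.4426 0.23   0.013 ]
capS e [186.5637 137.4377] [36.4414 38.7268] 0.97 out 98.0 [0.4416 0.2304 0.013 ]
```

Scaled: 0.06 m is 0.96, 0.05 m is 0.8.

```bash
echo '[{"pos": [0.8,0.016,0.192]},{"pos": [0.8,0,0.32]},{"pos": [0.96,0.016,0.32]},{"pos": [0.8,0,0.32]},{}]' | python3 steer.py | head -2
echo '[{}]' | python3 steer.py | head -2
python3 - <<'E'
from h import *
import pickle
pickle.dump(cam("wrist"),open("f.pkl","wb"))
E
echo '[{"pos": [-0.48,0.32,0.16]},{"pos": [-0.48,0.32,0.16]},{},{}]' | python3 steer.py | head -2
python3 - <<'E'
from h import *
import pickle
pickle.dump(cam("wrist"),open("g.pkl","wb"))
f,g=[pickle.load(open(k+".pkl","rb")) for k in "fg"]
np.set_printoptions(precision=4,suppress=True)
def show(n,cs,X,r,**k):
    for q,c in cs:
        for z in ell(c,X,r,**k): print(n,q,z[0],z[1],round(z[2],2),z[3],z[4],plane(c,z[0],X[2]))
show("crL",[("f",f),("g",g)],(.5805,.1005,.033),.036); show("capL",[("f",f),("g",g)],(.5807,.2578,.014),.042,bright=False)
cv2.imwrite("pics/fg.png",np.hstack([cv2.resize(x["im"][:,:,::-1],(400,300)) for x in(f,g)]))
E
```

```text
time_s: 4.58
ee_pos: [0.6117, 0.1393, 0.1541]
time_s: 4.7
ee_pos: [0.61, 0.1419, 0.1588]
time_s: 5.25
ee_pos: [0.5505, 0.103, 0.1411]
crL f [282.4017 243.824 ] [ 47.2156 113.0824] 0.32 out 119.0 [0.5409 0.1073 0.033 ]
crL f [306.8752 203.9062] [13.7845 38.7524] 0.64 out 119.0 [0.5893 0.0825 0.033 ]
crL g [246.1305 144.2115] [ 64.7591 100.3903] 0.57 out 134.0 [0.5968 0.1082 0.033 ]
capL f [151.1493 203.849 ] [54.5123 60.3623] 0.98 out 108.0 [0.5825 0.2581 0.014 ]
capL g [100.7358 156.5712] [61.8894 72.4062] 0.98 out 104.0 [0.5817 0.2574 0.014 ]
```

View pics/fg.png

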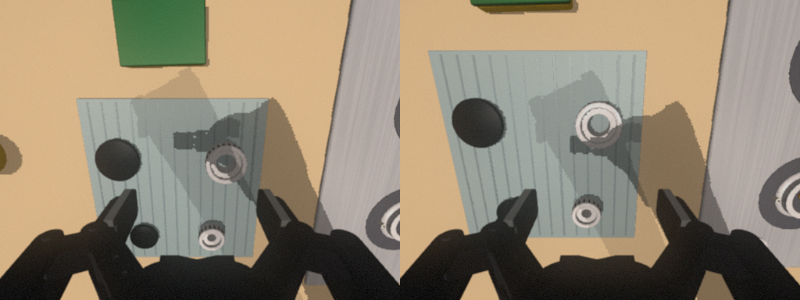

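In both views the arm's shadow falls on the large crown, at about (289,207) and (254,157) in full-image pixels. The large cap is clean. I'll use shade-proof chroma to find the crowns' hole edges.

```bash
cat >> h.py <<'E'
def hole(c,X,r):
    """mat-coloured hole in a neutral ring: chroma mask, enclosed contours"""
    u=proj(c,X); s=int(r*c["K"][0,0]/(c["R"]@np.array(X)+c["t"])[2]); x0,y0=max(int(u[0])-s,0),max(int(u[1])-s,0)
    f=6; w=cv2.resize(c["im"][y0:y0+2*s,x0:x0+2*s],None,fx=f,fy=f,interpolation=cv2.INTER_CUBIC); w=cv2.GaussianBlur(w,(9,9),0).astype(float)
    q=np.clip((w[...,1]-w[...,0])/(w[...,1]+1)*800,0,255).astype(np.uint8); th,m=cv2.threshold(q,0,255,cv2.THRESH_OTSU)
    out=[]
    for k in cv2.findContours(m,cv2.RETR_LIST,cv2.CHAIN_APPROX_NONE)[0]:
        if cv2.contourArea(k)<800: continue
        h=cv2.convexHull(k); e=cv2.fitEllipse(h); out.append(((np.array(e[0])+.5)/f-.5+[x0,y0],np.array(e[1])/f,cv2.contourArea(k)/(np.pi*e[1][0]*e[1][1]/4),th))
    return out
E
python3 - <<'E'
from h import *
import pickle
b,d,e,f,g=[pickle.load(open(k+".pkl","rb")) for k in "bdefg"]
np.set_printoptions(precision=4,suppress=True)
for n,c in zip("bdfg",(b,d,f,g)):
    for z in hole(c,(.5805,.1005,.03),.034): print("crL",n,z,plane(c,z[0],.027))
for n,c in zip("bdefg",(b,d,e,f,g)):
    for z in hole(c,(.450,.118,.03),.026): print("crS",n,z,plane(c,z[0],.023))
print("capL",meet([(f,(151.15,203.85)),(g,(100.74,156.57)),(d,(102.04,102.31))]),"capS",meet([(d,(138.49,202.98)),(e,(186.56,137.44))]))
print("crL hole bd",meet([(b,(93.715,154.52)),(d,(222.96,101.73))]),"crS",meet([(b,(100.10,242.43)),(d,(214.35,200.92)),(e,(270.88,132.16))]))
E
```

```text
Traceback (most recent call last):
  File "h.py", line 46, in hole
    h=cv2.convexHull(k); e=cv2.fitEllipse(h); out.append(((np.array(e[0])+.5)/f-.5+[x0,y0],np.array(e[1])/f,cv2.contourArea(k)/(np.pi*e[1][0]*e[1][1]/4),th))
                           ~~~~~~~~~~~~~~^^^
cv2.error: OpenCV(4.12.0) /io/opencv/modules/imgproc/src/shapedescr.cpp:361: error: (-201:Incorrect size of input array) There should be at least 5 points to fit the ellipse in function 'fitEllipseNoDirect'
```

```bash
sed -i 's/h=cv2.convexHull(k); e=cv2.fitEllipse(h); out/e=cv2.fitEllipse(k); out/' h.py
python3 - <<'E'
from h import *
import pickle
b,d,e,f,g=[pickle.load(open(k+".pkl","rb")) for k in "bdefg"]
np.set_printoptions(precision=4,suppress=True)
for n,c in zip("bdfg",(b,d,f,g)):
    for z in hole(c,(.5805,.1005,.03),.034): 
        if z[2]>.8 : print("crL",n,z,plane(c,z[0],.027))
for n,c in zip("bdefg",(b,d,e,f,g)):
    for z in hole(c,(.450,.118,.03),.026):
        if z[2]>.8 : print("crS",n,z,plane(c,z[0],.023))
print("capL",meet([(f,(151.15,203.85)),(g,(100.74,156.57)),(d,(102.04,102.31))]),"capS",meet([(d,(138.49,202.98)),(e,(186.56,137.44))]))
print("crL hole bd",meet([(b,(93.715,154.52)),(d,(222.96,101.73))]),"crS",meet([(b,(100.10,242.43)),(d,(214.35,200.92)),(e,(270.88,132.16))]))
E
```

```text
crL b (array([ 99.0012, 151.6496]), array([10.1853, 19.2305]), 0.942391748487334, 19.0) [0.5843 0.0939 0.027 ]
crL d (array([225.3162,  99.4224]), array([20.9538, 27.4509]), 0.9096811773974022, 19.0) [0.5835 0.0984 0.027 ]
crL f (array([287.4162, 205.3997]), array([13.858 , 20.9635]), 0.9859301375966845, 20.0) [0.5853 0.1026 0.027 ]
crL g (array([253.914 , 157.4301]), array([22.5431, 25.4442]), 0.9964894843300834, 19.0) [0.5831 0.1008 0.027 ]
crS d (array([214.8054, 200.3505]), array([31.9778, 33.2172]), 0.9963074158897286, 20.0) [0.4499 0.118  0.023 ]
crS d (array([213.5079, 200.4927]), array([42.2395, 42.4342]), 0.9108336985754499, 20.0) [0.4497 0.1198 0.023 ]
crS e (array([269.9511, 129.4692]), array([ 8.9264, 13.2676]), 0.859916003134708, 22.0) [0.4525 0.1197 0.023 ]
crS e (array([271.1895, 131.8098]), array([34.3119, 35.4229]), 0.9987528090195107, 22.0) [0.4495 0.118  0.023 ]
crS e (array([270.3956, 130.3722]), array([46.4133, 47.2499]), 0.9108493530056662, 22.0) [0.4514 0.1191 0.023 ]
capL [0.5808 0.26   0.0095] capS [0.4413 0.2313 0.0098]
crL hole bd [0.5807 0.1013 0.0274] crS [0.4492 0.1185 0.0234]
```

Heights match the text: the cup rims are at 22 mm, and the crown recess floors measure 27.4 and 23.4 mm against 27 and 23. I'll approach the large crown.

Scaled: 0.04 m is 0.64, 0.015 m is 0.24.

```bash
echo '[{"pos": [0.24,0.016,0.48]},{"pos": [0.24,0.016,0.64]},{"pos": [0,0,0.48]},{},{}]' | python3 steer.py
python3 - <<'E'
from h import *
t,p,O=st(); print(t,p,O.round(4)); print("togo tool",O.T@(np.array([.581,.1012,.011])-p))
E
```

```text
time_s: 5.92
ee_pos: [0.5809, 0.1017, 0.0411]
orientation: [[1.0, 0.0, 0.002], [0.0, -1.0, 0.001], [0.002, -0.001, -1.0]]
force: [-0.5, -0.3, 0.9]
width: 0.0847
finger_force: 0.0
5.925 [0.58088383 0.1016646  0.04106744] [[ 1.0e+00  3.0e-04  1.9e-03]
 [ 3.0e-04 -1.0e+00  6.0e-04]
 [ 1.9e-03 -6.0e-04 -1.0e+00]]
togo tool [6.02049483e-05 4.82309610e-04 3.00673224e-02]
```

Scaled: 0.015 m is 0.24.

```bash
echo '[{"pos": [0,0,0.24]},{"pos": [0,0,0.24]},{}]' | python3 steer.py | head -4
echo '[{},{},{},{},{}]' | python3 steer.py 0.04 40
python3 - <<'E'
from h import *
c=cam("wrist"); cv2.imwrite("pics/grip1.png",c["im"][100:384,130:400,::-1])
E
```

```text
time_s: 6.3
ee_pos: [0.5788, 0.1006, 0.008]
orientation: [[1.0, -0.0, -0.002], [-0.0, -1.0, -0.0], [-0.002, 0.001, -1.0]]
force: [0.2, -0.0, 0.2]
time_s: 6.92
ee_pos: [0.5804, 0.1011, 0.0104]
orientation: [[1.0, -0.0, 0.001], [-0.0, -1.0, 0.0], [0.001, -0.0, -1.0]]
force: [-1.8, -0.2, 5.2]
width: 0.0564
finger_force: 42.6
```

View pics/grip1.png

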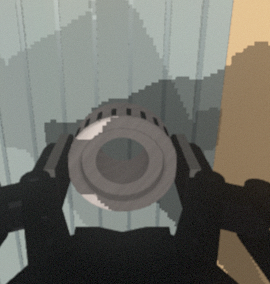

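The crown sits between the pads, with its hole centre near (255,258) in the full image. I'll lift it, measure its offset in the hand and carry it to the large cup.

Scaled: -0.05 m is -0.8, 0.04 m is 0.64.

```bash
echo '[{"pos": [0,0,-0.48]},{"pos": [0,0,-0.8]},{"pos": [0,0.48,-0.32]},{"pos": [-0.24,0.64,0]},{"pos": [-0.32,0.8,0]}]' | python3 steer.py|head -2
echo '[{"pos": [-0.32,0.8,0]},{"pos": [-0.32,0.8,0]},{"pos": [-0.288,0.72,0]},{"pos": [-0.224,0.608,0]},{}]' | python3 steer.py
echo '[{},{}]' | python3 steer.py |head -2
python3 - <<'E'
from h import *
np.set_printoptions(precision=4,suppress=True)
c=cam("wrist"); t,p,O=st(); print(p,O)
cv2.imwrite("pics/hand1.png",c["im"][100:384,130:400,::-1])
X=p+np.array([0,0,.0165])
for z in ell(c,X,.033): print(z[0],z[1],z[2:],O.T@(plane(c,z[0],X[2])-p))
print("togo",O.T@(np.array([.4728,-.2024,.05])-p))
E
```

```text
time_s: 7.6
ee_pos: [0.5447, -0.0196, 0.1098]
time_s: 8.22
ee_pos: [0.4712, -0.2057, 0.1094]
orientation: [[1.0, -0.006, -0.001], [-0.006, -1.0, -0.001], [-0.001, 0.001, -1.0]]
force: [0.7, 0.3, -1.3]
width: 0.056
finger_force: 43.3
time_s: 8.48
ee_pos: [0.4734, -0.2008, 0.1096]
[ 0.4734 -0.2009  0.1096] [[ 1.      0.0018  0.0002]
 [ 0.0018 -1.      0.0002]
 [ 0.0002 -0.0002 -1.    ]]
[228.9716 313.1557] [40.7198 72.8278] (0.3915282027114552, 'out', 131.0) [-0.0354 -0.0134 -0.0165]
togo [-0.0006  0.0015  0.0596]
```

View pics/hand1.png

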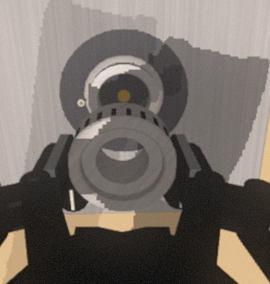

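The view shows the crown held level, its top circle centred near (252,261) in the full image. The cup's jet is visible behind it at (254,196).

Scaled: 0.02 m is 0.32, 0.01 m is 0.16.

```bash
python3 - <<'E'
from h import *
np.set_printoptions(precision=4,suppress=True)
c=cam("wrist"); t,p,O=st()
for px in((252,260),(252,262)): print(O.T@(plane(c,px,p[2]+.0226)-p))
j=jet(c,(.4728,-.2024,.0125)); print(j,plane(c,j,.0125), "togo",O.T@(plane(c,j,.0125)-p))
E
echo '[{"pos": [-0.008,0.024,0.32]},{"pos": [0,0,0.32]},{"pos": [0,0,0.16]},{},{}]' | python3 steer.py|head -4
```

```text
[ 0.0043  0.     -0.0226]
[ 0.0031  0.     -0.0226]
[253.3474 195.4321] [ 0.4724 -0.2024  0.0125] togo [-0.0009  0.0013  0.0971]
time_s: 9.2
ee_pos: [0.4729, -0.2036, 0.0603]
orientation: [[1.0, 0.0, 0.001], [0.0, -1.0, -0.0], [0.001, 0.0, -1.0]]
force: [-0.0, 1.2, -0.9]
```

```bash
python3 - <<'E'
from h import *
c=cam("wrist"); g=cv2.createCLAHE(3,(4,4)).apply(cv2.cvtColor(c["im"],cv2.COLOR_RGB2GRAY))[195:325,185:325]
cv2.imwrite("pics/hand2.png",cv2.resize(g,None,fx=4.5,fy=4.5,interpolation=cv2.INTER_CUBIC))
E
```

```text
(no output)
```

View pics/hand2.png

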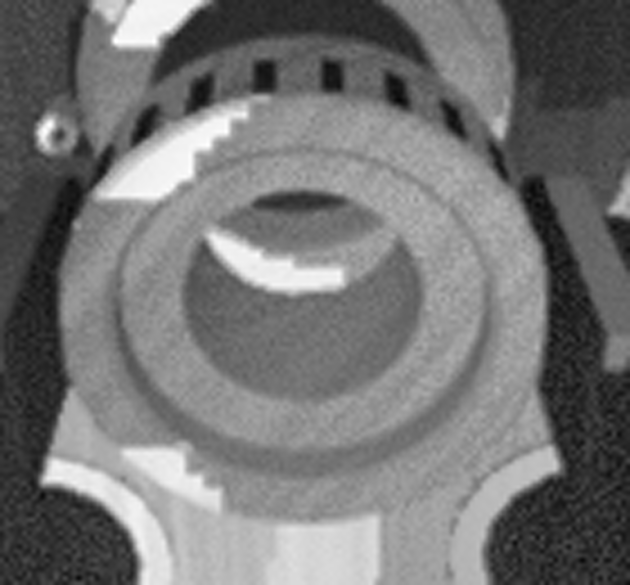

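The enlarged view shows the top outer circle spanning columns 58–548 and rows 93–520 of the crop. The recess rim spans rows 150–475 and the floor hole rows 190–400.

```bash
python3 - <<'E'
from h import *
np.set_printoptions(precision=4,suppress=True)
c=cam("wrist"); t,p,O=st(); print(p)
for h,a,b,l,r in((.0226,93,520,58,548),(.0226,150,475,118,487),(.0166,190,400,183,422)):
    P=[O.T@(plane(c,(185+u/4.5,195+v/4.5),p[2]+h)-p) for u,v in((303,a),(303,b),(l,(a+b)/2),(r,(a+b)/2))]
    print("x",P[0][0],P[1][0],(P[0]+P[1])[0]/2,"y",(P[2]+P[3])[1]/2, "dia",P[0][0]-P[1][0],P[3][1]-P[2][1])
j=jet(c,(.4728,-.2024,.0125)); print(j,"jet togo",O.T@(plane(c,j,.0125)-p))
E
```

```text
[ 0.4729 -0.2037  0.0603]
x 0.02925128680921563 -0.02798110891732096 0.000635088945947335 y 0.00033880541454180124 dia 0.057232395726536586 0.05683320204516156
x 0.02241156005289762 -0.02123128610862973 0.000590136972133946 y 0.0002797926160953042 dia 0.043642846161527346 0.042875059612688705
x 0.014333475686884355 -0.014921881709583655 -0.0002942030113496502 y 0.0002859043389731187 dia 0.02925535739646801 0.02899849668494865
[nan nan] jet togo [nan nan nan]h.py:37: RuntimeWarning: invalid value encountered in divide
  return np.array([(w*xs).sum(),(w*ys).sum()])/w.sum()+[x0,y0]
```

Scaled: 0.015 m is 0.24, 0.012 m is 0.192.

```bash
echo '[{"pos": [-0.0096,-0.0256,0.24]},{"pos": [0,0,0.192]},{},{}]' | python3 steer.py|head -4
echo '[{"pos": [0,0,0.08]},{"pos": [0,0,0.064]},{"pos": [0,0,0.016]},{},{}]' | python3 steer.py
```

```text
time_s: 9.8
ee_pos: [0.4718, -0.2019, 0.0325]
orientation: [[1.0, -0.0, -0.0], [-0.0, -1.0, 0.0], [-0.0, -0.0, -1.0]]
force: [0.7, 0.6, -1.2]
time_s: 10.42
ee_pos: [0.4719, -0.202, 0.0227]
orientation: [[1.0, -0.0, 0.0], [-0.0, -1.0, -0.0], [0.0, 0.0, -1.0]]
force: [0.7, -0.2, -0.4]
width: 0.0566
finger_force: 43.3
```

Scaled: 0.0015 m is 0.024, 0.0004 m is 0.0064.

```bash
echo '[{"pos": [0.0064,0,0.024]},{"pos": [0,0,0.016]},{},{}]' | python3 steer.py|grep -E 'ee|force'
echo '[{"pos": [0,0,0.016]},{"pos": [0,0,0.008]},{},{}]' | python3 steer.py|grep -E 'ee|force'
```

```text
ee_pos: [0.4722, -0.202, 0.0201]
force: [0.3, 0.0, -0.9]
finger_force: 43.3
ee_pos: [0.4723, -0.2021, 0.0193]
force: [-3.9, 0.9, 9.6]
finger_force: 44.3
```

The crown is seated: contact came at the predicted height of 19.5 mm. I'll release it, rise and check.

Scaled: -0.05 m is -0.8, -0.03 m is -0.48.

```bash
echo '[{},{},{}]' | python3 steer.py 0.085|grep -E 'ee|force|wid'
echo '[{"pos": [0,0,-0.48]},{"pos": [0,0,-0.8]},{"pos": [0,0,-0.8]},{},{}]' | python3 steer.py|grep -E 'time|ee|force|wid'
python3 - <<'E'
from h import *
import pickle
np.set_printoptions(precision=4,suppress=True)
c=cam("wrist"); pickle.dump(c,open("i.pkl","wb"))
g=cv2.createCLAHE(3,(4,4)).apply(cv2.cvtColor(c["im"],cv2.COLOR_RGB2GRAY)); u=proj(c,(.4728,-.2024,.042)); print(u)
x0,y0=int(u[0])-60,int(u[1])-60
print(x0,y0); cv2.imwrite("pics/seat1.png",cv2.resize(g[y0:y0+120,x0:x0+120],None,fx=5,fy=5,interpolation=cv2.INTER_CUBIC))
E
```

```text
ee_pos: [0.4722, -0.202, 0.0185]
force: [0.1, 0.5, 0.4]
width: 0.0851
finger_force: 0.0
time_s: 12.42
ee_pos: [0.4718, -0.202, 0.148]
force: [-0.6, -0.1, -0.8]
width: 0.0849
finger_force: 0.0
[252.1792 190.5765]
192 130
```

View pics/seat1.png

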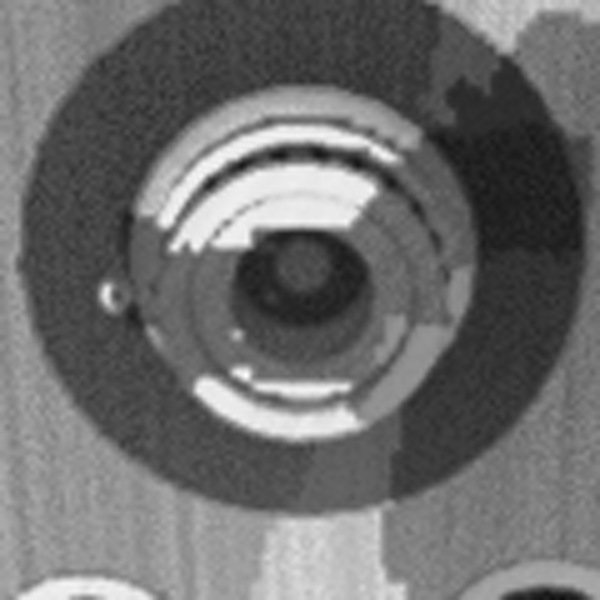

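The crown is seated concentric with the cup: its top circle spans rows 157–440 and columns 155–445 of the crop. I'll check that numerically and move to the large cap.

```bash
python3 - <<'E'
from h import *
import pickle
np.set_printoptions(precision=4,suppress=True)
c=pickle.load(open("i.pkl","rb")); P=[plane(c,(192+u/5,130+v/5),.042) for u,v in((300,157),(300,440),(155,300),(445,300))]; print(P)
E
echo '[{"pos": [0.256,-0.896,0]},{"pos": [0.256,-0.896,0]},{"pos": [0.256,-0.896,0]},{"pos": [0.256,-0.896,0]},{"pos": [0.256,-0.896,0]}]' | python3 steer.py|grep -E 'ee'
echo '[{"pos": [0.256,-0.896,0.08]},{"pos": [0.256,-0.896,0.16]},{"pos": [0.256,-0.896,0.16]},{},{}]' | python3 steer.py|grep -E 'ee'
python3 - <<'E'
from h import *
np.set_printoptions(precision=4,suppress=True)
for z in ell(cam("wrist"),(.5807,.259,.011),.042,bright=False): print(z)
c=cam("wrist"); t,p,O=st(); print(p,c["o"])
for z in ell(c,(.5807,.259,.011),.042,bright=False):
    print(z[1:]); print(plane(c,z[0],.011),"togo z0",O.T@(plane(c,z[0],.011)-p))
E
```

```text
[array([ 0.5019, -0.2022,  0.042 ]), array([ 0.4435, -0.2022,  0.042 ]), array([ 0.4734, -0.1738,  0.042 ]), array([ 0.4734, -0.2307,  0.042 ])]
ee_pos: [0.5518, 0.0796, 0.147]
ee_pos: [0.5996, 0.2455, 0.1218]
(array([246.0185, 198.364 ]), array([74.7222, 88.5883]), 0.7685603754670979, 'out', 106.0)
[0.6004 0.2442 0.1229] [0.6811 0.2445 0.2656]
(array([73.1187, 87.0026]), 0.779359601651908, 'out', 106.0)
[0.5907 0.2523 0.011 ] togo z0 [-0.0096 -0.0082  0.1119]
```

```bash
python3 - <<'E'
from h import *
np.set_printoptions(precision=4,suppress=True)
c=cam("wrist"); t,p,O=st(); print(p)
for b in(45,60,75):
  for z in ell(c,(.5807,.259,.011),.042,bright=False,blk=b):
    print(b,z[0],z[1:],plane(c,z[0],.011),"togo",O.T@(plane(c,z[0],.011)-p))
cv2.imwrite("pics/cap1.png",c["im"][:,:,::-1])
E
```

```text
[0.6006 0.2442 0.1233]
45 [242.7412 207.8162] (array([48.2482, 56.0349]), 0.7068637181878757, 'out', 45.0) [0.5809 0.2534 0.011 ] togo [-0.0197 -0.0093  0.1123]
60 [236.1484 207.7436] (array([60.1856, 63.2664]), 0.9880405552627872, 'out', 60.0) [0.581  0.2601 0.011 ] togo [-0.0196 -0.0161  0.1123]
75 [236.3119 207.3632] (array([61.5615, 64.313 ]), 0.9816024381414709, 'out', 75.0) [0.5814 0.26   0.011 ] togo [-0.0192 -0.0159  0.1123]
```

The threshold fit gives the large cap at (236,207.7), which is (0.581, 0.260). I'll descend and grip it.

Scaled: 0.045 m is 0.72, 0.03 m is 0.48.

```bash
echo '[{"pos": [-0.312,-0.256,0.48]},{"pos": [0,0,0.72]},{"pos": [0,0,0.4]},{},{}]' | python3 steer.py|grep -E 'ee'
echo '[{"pos": [0,0,0.192]},{"pos": [0,0,0.144]},{},{}]' | python3 steer.py|grep -E 'ee|force'
```

```text
ee_pos: [0.5817, 0.2617, 0.0251]
ee_pos: [0.5808, 0.2621, 0.0026]
force: [-0.1, 0.8, 0.0]
finger_force: 0.0
```

The rows are not in the units I measure in: shifts go in shares of 62.5 mm and turns go in shares of pi rad. I convert before sending: 0.002 m is 0.032, 0.0015 m is 0.024.

```bash
echo '[{"pos": [0,0.032,0.024]},{}]' | python3 steer.py|grep -E 'ee'
echo '[{},{},{},{},{}]' | python3 steer.py 0.05 40 |grep -E 'ee|force|wid'
echo '[{"pos": [0,0,-0.32]},{"pos": [0,0,-0.64]},{"pos": [0,0,-0.64]},{},{}]' | python3 steer.py |grep -E 'ee|force|wid'
python3 - <<'E'
from h import *
np.set_printoptions(precision=4,suppress=True)
c=cam("wrist"); t,p,O=st(); print(t,p)
u=proj(c,p+[0,0,.012]); x0,y0=int(u[0])-70,int(u[1])-65; print(u,x0,y0)
g=cv2.createCLAHE(4,(4,4)).apply(cv2.cvtColor(c["im"],cv2.COLOR_RGB2GRAY)); 
cv2.imwrite("pics/capgrip.png",cv2.resize(g[y0:y0+130,x0:x0+140],None,fx=4.5,fy=4.5,interpolation=cv2.INTER_CUBIC))
E
```

```text
ee_pos: [0.5809, 0.2597, 0.0011]
ee_pos: [0.5809, 0.26, 0.0017]
force: [-2.2, -2.7, 5.2]
width: 0.0637
finger_force: 42.6
ee_pos: [0.5806, 0.2598, 0.1012]
force: [-0.7, -0.3, -2.1]
width: 0.0635
finger_force: 44.7
16.55 [0.5803 0.2596 0.1004]
[251.987  256.0019] 181 191
```

View pics/capgrip.png

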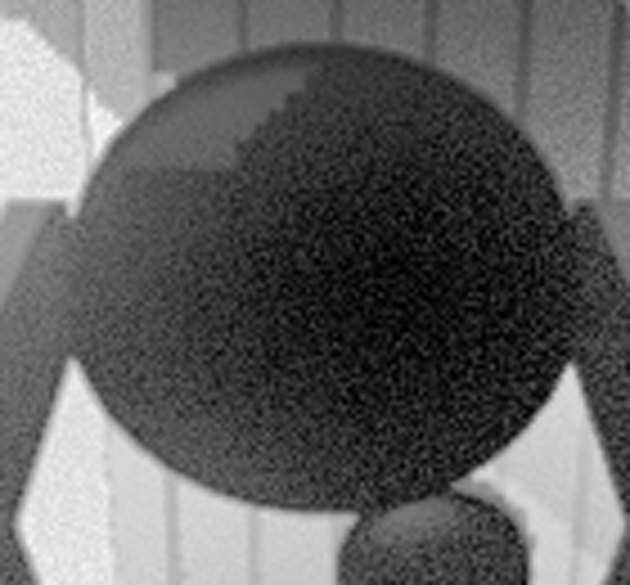

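The cap is gripped level. Its silhouette spans rows 40–512 and columns about 68–580 of the crop, and the small cap is behind it at the bottom.

Scaled: 0.057 m is 0.912, 0.05 m is 0.8.

```bash
python3 - <<'E'
from h import *
np.set_printoptions(precision=4,suppress=True)
c=cam("wrist"); t,p,O=st()
A=O.T@(plane(c,(181+318/4.5,191+40/4.5),p[2]+.0065)-p); B=O.T@(plane(c,(181+318/4.5,191+512/4.5),p[2]+.0125)-p); print(A,B,(A+B)[0]/2,(A-B)[0])
E
echo '[{"pos": [-0.08,0.8,-0.16]},{"pos": [-0.24,0.912,0]},{"pos": [-0.24,0.912,0]},{"pos": [-0.24,0.912,0]},{"pos": [-0.24,0.912,0]}]' | python3 steer.py|grep -E 'ee'
echo '[{"pos": [-0.24,0.912,0]},{"pos": [-0.24,0.912,0]},{"pos": [-0.208,0.96,0.16]},{"pos": [0,0.16,0.16]},{}]' | python3 steer.py|grep -E 'ee|for'
echo '[{},{}]' | python3 steer.py|grep -E 'ee|for'
```

```text
[ 0.0317 -0.     -0.0065] [-0.0331 -0.     -0.0124] -0.0007005829309872126 0.06477762320736072
ee_pos: [0.5145, -0.0199, 0.1103]
ee_pos: [0.4718, -0.2017, 0.0897]
force: [-0.4, 0.5, -1.0]
finger_force: 44.7
ee_pos: [0.4734, -0.2005, 0.0914]
force: [-0.2, -0.1, -1.0]
finger_force: 44.7
```

Scaled: 0.02 m is 0.32, 0.0017 m is 0.0272.

```bash
echo '[{"pos": [-0.0064,0.0272,0.32]},{"pos": [0,0,0.32]},{"pos": [0,0,0.096]},{},{}]' | python3 steer.py|grep -E 'ee|for'
echo '[{}]' | python3 steer.py|grep -E 'ee|for'
```

```text
ee_pos: [0.4729, -0.2037, 0.0459]
force: [-0.2, 0.0, -1.4]
finger_force: 44.7
ee_pos: [0.4727, -0.2038, 0.0457]
force: [0.1, -0.2, -1.1]
finger_force: 44.7
```

Scaled: 0.004 m is 0.064, -0.0016 m is -0.0256.

```bash
echo '[{"pos": [0.0032,-0.0256,0]},{"pos": [0,0,0.064]},{"pos": [0,0,0.048]},{},{}]' | python3 steer.py|grep -E 'ee|for'
echo '[{"pos": [0,0,0.024]},{"pos": [0,0,0.016]},{},{}]' | python3 steer.py|grep -E 'ee|for'
```

```text
ee_pos: [0.4725, -0.2021, 0.038]
force: [0.4, 0.5, -1.1]
finger_force: 44.7
ee_pos: [0.4726, -0.2021, 0.0358]
force: [-2.6, 0.4, 4.0]
finger_force: 45.1
```

Scaled: 0.0005 m is 0.008.

```bash
echo '[{"pos": [0,0,0.008]},{}]' | python3 steer.py|grep -E 'ee|for'
echo '[{},{},{}]' | python3 steer.py 0.085|grep -E 'ee|force|wid'
echo '[{"pos": [0,0,-0.48]},{"pos": [0,0,-0.8]},{"pos": [0,0,-0.64]},{},{}]' | python3 steer.py|grep -E 'time|ee|force|wid'
python3 - <<'E'
from h import *
np.set_printoptions(precision=4,suppress=True)
c=cam("wrist"); p=st()[1]; print(p)
g=cv2.createCLAHE(3,(4,4)).apply(cv2.cvtColor(c["im"],cv2.COLOR_RGB2GRAY)); u=proj(c,(.4728,-.2024,.05)); 
x0,y0=int(u[0])-60,int(u[1])-60
print(u,x0,y0); cv2.imwrite("pics/seat2.png",cv2.resize(g[y0:y0+120,x0:x0+120],None,fx=4,fy=4,interpolation=cv2.INTER_CUBIC))
for b in(45,60): 
  for z in ell(c,(.4727,-.2022,.048),.042,bright=False,blk=b): print(b,z[0],z[1:],plane(c,z[0],.046))
E
```

```text
ee_pos: [0.4726, -0.2021, 0.0357]
force: [-3.8, 1.6, 10.7]
finger_force: 45.8
ee_pos: [0.4725, -0.2021, 0.0349]
force: [-0.1, 0.3, -0.6]
width: 0.0847
finger_force: 0.0
time_s: 21.22
ee_pos: [0.4721, -0.202, 0.1544]
force: [-0.0, 0.1, 0.1]
width: 0.0848
finger_force: 0.0
[ 0.4718 -0.2019  0.1539]
[252.1118 191.3122] 192 131
45 [252.3082 190.3006] (array([62.8408, 65.6857]), 0.8279590688056054, 'out', 45.0) [ 0.4726 -0.2026  0.046 ]
60 [266.7483 186.927 ] (array([70.6204, 97.7147]), 0.712028925547285, 'out', 60.0) [ 0.476  -0.2169  0.046 ]
```

View pics/seat2.png

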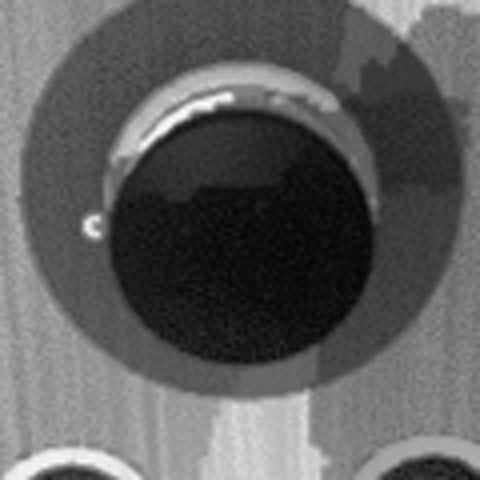

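The large cap sits centred on its crown at (0.4726, −0.2026). Next is the small crown.

Scaled: -0.055 m is -0.88, -0.05 m is -0.8.

```bash
echo '[{"pos": [0,-0.8,0]},{"pos": [0,-0.88,0]},{"pos": [0,-0.88,0]},{"pos": [0,-0.88,0]},{"pos": [0,-0.8,0.16]}]' | python3 steer.py|grep -E 'ee'
echo '[{"pos": [0,-0.848,0.32]},{"pos": [0,0,0.16]},{},{}]' | python3 steer.py|grep -E 'ee'
python3 - <<'E'
from h import *
np.set_printoptions(precision=4,suppress=True)
c=cam("wrist"); t,p,O=st(); print(p)
for z in hole(c,(.4495,.118,.026),.026):
    if z[2]>.8: print("chroma",z,plane(c,z[0],.029))
for z in ell(c,(.4495,.118,.029),.026): print(z[0],z[1:],plane(c,z[0],.029),plane(c,z[0],.023)[:2])
E
```

```text
ee_pos: [0.4721, 0.0648, 0.1444]
ee_pos: [0.4727, 0.1147, 0.1149]
[0.4729 0.1148 0.1152]
chroma (array([248.5371, 215.1988]), array([5.8917, 9.3341]), 0.9759415750542929, 20.0) [0.456  0.1177 0.029 ]
chroma (array([247.941 , 218.6546]), array([45.5928, 47.782 ]), 0.9985626841614826, 20.0) [0.4525 0.1183 0.029 ]
chroma (array([247.5161, 219.6747]), array([63.4237, 63.9846]), 0.9071103945977667, 20.0) [0.4515 0.1187 0.029 ]
[210.9904 223.0374] (array([ 45.0377, 158.899 ]), 0.29339696652188113, 'out', 122.0) [0.4481 0.1531 0.029 ] [0.4454 0.1541]
[246.9223 223.3586] (array([25.0391, 30.7974]), 0.12647086882579803, 'in', 122.0) [0.4477 0.1193 0.029 ] [0.4449 0.1194]
```

Scaled: 0.04 m is 0.64, -0.0237 m is -0.3792.

```bash
echo '[{"pos": [-0.3792,-0.0544,0.32]},{"pos": [0,0,0.64]},{"pos": [0,0,0.32]},{},{}]' | python3 steer.py|grep -E 'ee'
echo '[{"pos": [0,0,0.208]},{"pos": [0,0,0.128]},{},{}]' | python3 steer.py|grep -E 'ee|force'
```

```text
ee_pos: [0.4497, 0.1192, 0.0361]
ee_pos: [0.4489, 0.1194, 0.0141]
force: [-0.3, 0.2, -0.8]
finger_force: 0.0
```

Scaled: 0.001 m is 0.016, 0.0003 m is 0.0048.

```bash
echo '[{"pos": [0.0048,0.016,0]},{},{},{},{}]' | python3 steer.py 0.025 35 |grep -E 'ee|force|wid'
echo '[{},{}]' | python3 steer.py |grep -E 'ee|force|wid'
echo '[{"pos": [0,0,-0.32]},{"pos": [0,0,-0.64]},{"pos": [0,0,-0.64]},{},{}]' | python3 steer.py |grep -E 'time|ee|force|wid'
python3 - <<'E'
from h import *
np.set_printoptions(precision=4,suppress=True)
c=cam("wrist"); t,p,O=st(); print(t,p)
u=proj(c,p+[0,0,.015]); x0,y0=int(u[0])-60,int(u[1])-55; print(u,x0,y0)
g=cv2.createCLAHE(3,(4,4)).apply(cv2.cvtColor(c["im"],cv2.COLOR_RGB2GRAY)); 
cv2.imwrite("pics/crSgrip.png",cv2.resize(g[y0:y0+110,x0:x0+120],None,fx=5,fy=5,interpolation=cv2.INTER_CUBIC))
E
```

```text
ee_pos: [0.4493, 0.1183, 0.0144]
force: [-1.7, -1.1, 6.2]
width: 0.0398
finger_force: 34.5
ee_pos: [0.4493, 0.1183, 0.0144]
force: [-2.5, -0.8, 5.0]
width: 0.0399
finger_force: 34.5
time_s: 25.08
ee_pos: [0.4488, 0.118, 0.1135]
force: [-0.1, -0.3, -1.3]
width: 0.0397
finger_force: 35.6
25.125 [0.4485 0.118  0.1131]
[251.6031 259.2977] 191 204
```

View pics/crSgrip.png

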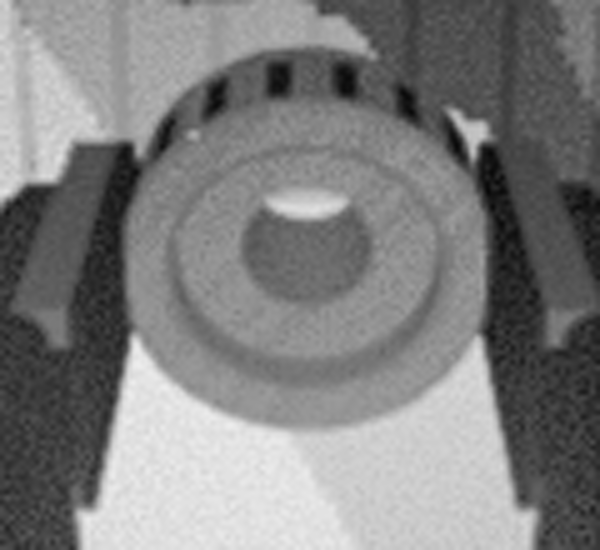

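The small crown is held level. Its top circle spans rows 100–428 and columns 125–487 of the crop.

Scaled: 0.0525 m is 0.84, 0.035 m is 0.56.

```bash
python3 - <<'E'
from h import *
np.set_printoptions(precision=4,suppress=True)
c=cam("wrist"); t,p,O=st()
for h,a,b,l,r in((.0146,100,428,125,487),(.0146,148,383,172,440),(.0086,190,303,242,371)):
    P=[O.T@(plane(c,(191+u/5,204+v/5),p[2]+h)-p) for u,v in((306,a),(306,b),(l,(a+b)/2),(r,(a+b)/2))]
    print("x",(P[0]+P[1])[0]/2,"y",(P[2]+P[3])[1]/2, "dia",P[0][0]-P[1][0],P[3][1]-P[2][1])
E
echo '[{"pos": [0.48,0.72,0]},{"pos": [0.56,0.84,0]},{"pos": [0.56,0.84,0]},{"pos": [0.56,0.84,0]},{"pos": [0.56,0.84,0]}]' | python3 steer.py|grep -E 'ee'
echo '[{"pos": [0.56,0.8,0.16]},{"pos": [0.064,0.16,0.32]},{"pos": [0,0,0.24]},{},{}]' | python3 steer.py|grep -E 'ee|for'
echo '[{},{}]' | python3 steer.py|grep -E 'ee|for'
```

```text
x 0.00035229419064248917 y 0.00038985483064644423 dia 0.04148972399118615 0.03998065241869973
x 0.0006044374610257352 y 0.00038948654565395136 dia 0.029721955497075292 0.029610785269500256
x -0.00025723918387354425 y 0.0004540211672347128 dia 0.014796281636441096 0.01484211369298721
ee_pos: [0.6181, -0.1364, 0.1125]
ee_pos: [0.6569, -0.1932, 0.0699]
force: [0.9, -0.9, -0.2]
finger_force: 35.6
ee_pos: [0.657, -0.1946, 0.0699]
force: [-0.5, 0.3, -0.7]
finger_force: 35.6
```

Scaled: 0.015 m is 0.24, 0.0015 m is 0.024.

```bash
echo '[{"pos": [0.0032,0.024,0.24]},{"pos": [0,0,0.24]},{"pos": [0,0,0.064]},{},{}]' | python3 steer.py|grep -E 'ee|for'
echo '[{}]' | python3 steer.py|grep -E 'ee|for'
```

```text
ee_pos: [0.6573, -0.1962, 0.0355]
force: [0.2, -0.4, -0.1]
finger_force: 35.6
ee_pos: [0.6573, -0.1963, 0.0356]
force: [-0.5, 0.5, -0.2]
finger_force: 35.6
```

Scaled: 0.005 m is 0.08, 0.004 m is 0.064.

```bash
echo '[{"pos": [0,0,0.08]},{"pos": [0,0,0.064]},{"pos": [0,0,0.016]},{},{}]' | python3 steer.py|grep -E 'ee|for'
echo '[{"pos": [0,0,0.016]},{"pos": [0,0,0.016]},{},{}]' | python3 steer.py|grep -E 'ee|for'
```

```text
ee_pos: [0.6571, -0.1963, 0.0252]
force: [-0.4, -0.1, -0.2]
finger_force: 35.6
ee_pos: [0.6571, -0.1963, 0.0236]
force: [-2.4, 0.1, 4.9]
finger_force: 36.2
```

The small crown is seated: contact at 23.6 mm against a prediction of 23.4 mm. I'll press lightly, release, rise and check numerically.

Scaled: 0.0005 m is 0.008.

```bash
echo '[{"pos": [0,0,0.008]},{}]' | python3 steer.py|grep -E 'ee|for'
echo '[{},{},{}]' | python3 steer.py 0.085|grep -E 'ee|force|wid'
echo '[{"pos": [0,0,-0.48]},{"pos": [0,0,-0.8]},{"pos": [0,0,-0.64]},{},{}]' | python3 steer.py|grep -E 'time|ee|force|wid'
python3 - <<'E'
from h import *
import pickle
np.set_printoptions(precision=4,suppress=True)
c=cam("wrist"); pickle.dump(c,open("j.pkl","wb"))
for z in ell(c,(.6575,-.1964,.038),.026): print(z[0],z[1:],plane(c,z[0],.038),plane(c,z[0],.032)[:2])
E
echo '[{"pos": [-0.32,-0.8,0]},{"pos": [-0.384,-0.88,0]},{"pos": [-0.384,-0.88,0]},{"pos": [-0.384,-0.88,0]},{"pos": [-0.384,-0.88,0]}]' | python3 steer.py|grep -E 'ee'
echo '[{"pos": [-0.384,-0.88,0]},{"pos": [-0.384,-0.88,0]},{"pos": [-0.384,-0.72,0.32]},{"pos": [0,0,0.16]},{}]' | python3 steer.py|grep -E 'ee'
echo '[{}]' | python3 steer.py|grep -E 'ee|for'
python3 - <<'E'
from h import *
np.set_printoptions(precision=4,suppress=True)
c=cam("wrist"); t,p,O=st(); print(t,p)
for b in(50,60,75):
  for z in ell(c,(.4413,.231,.010),.034,bright=False,blk=b): print(b,z[0],z[1:],plane(c,z[0],.0105))
E
```

```text
ee_pos: [0.6571, -0.1963, 0.0235]
force: [-4.3, 0.9, 8.8]
finger_force: 36.5
ee_pos: [0.6569, -0.1962, 0.0223]
force: [-0.1, -0.2, 0.8]
width: 0.0846
finger_force: 0.0
time_s: 29.8
ee_pos: [0.6566, -0.1963, 0.1418]
force: [-0.1, 0.8, -0.6]
width: 0.0853
finger_force: 0.0
[247.9309 177.3694] (array([12.0658, 28.8087]), 0.49383401308671016, 'out', 133.0) [ 0.6715 -0.1926  0.038 ] [ 0.6699 -0.1925]
[245.6019 170.1773] (array([16.4826, 41.1157]), 0.39548260082007464, 'out', 133.0) [ 0.6786 -0.1904  0.038 ] [ 0.6772 -0.1903]
ee_pos: [0.5394, 0.0752, 0.1414]
ee_pos: [0.4684, 0.2278, 0.1111]
ee_pos: [0.4698, 0.2275, 0.1124]
force: [-0.8, 0.1, -0.1]
finger_force: 0.0
31.275 [0.4699 0.2277 0.1127]
50 [247.2588 219.6634] (array([43.9501, 46.6037]), 0.9832743795187955, 'out', 50.0) [0.4415 0.2321 0.0105]
60 [247.2333 219.556 ] (array([44.7573, 47.1544]), 0.9867010516994764, 'out', 60.0) [0.4416 0.2321 0.0105]
75 [248.7556 213.6107] (array([48.5434, 60.3722]), 0.7679927454998373, 'out', 75.0) [0.448  0.2305 0.0105]
```

Scaled: 0.04 m is 0.64, -0.0284 m is -0.4544.

```bash
echo '[{"pos": [-0.4544,-0.0688,0.48]},{"pos": [0,0,0.64]},{"pos": [0,0,0.32]},{},{}]' | python3 steer.py|grep -E 'ee'
echo '[{"pos": [0,0,0.192]},{"pos": [0,0,0.112]},{},{}]' | python3 steer.py|grep -E 'ee|force'
```

```text
ee_pos: [0.4417, 0.2335, 0.0237]
ee_pos: [0.4407, 0.2332, 0.0036]
force: [0.2, 0.4, 0.2]
finger_force: 0.0
```

Scaled: 0.0012 m is 0.0192, 0.0008 m is 0.0128.

```bash
echo '[{"pos": [0.0128,0.0192,0]},{}]' | python3 steer.py|grep -E 'ee'
echo '[{},{},{},{},{}]' | python3 steer.py 0.03 35 |grep -E 'ee|force|wid'
echo '[{},{}]' | python3 steer.py |grep -E 'ee|force|wid'
echo '[{"pos": [0,0,-0.32]},{"pos": [0,0,-0.64]},{"pos": [0,0,-0.64]},{},{}]' | python3 steer.py |grep -E 'time|ee|force|wid'
python3 - <<'E'
from h import *
np.set_printoptions(precision=4,suppress=True)
c=cam("wrist"); t,p,O=st(); print(t,p)
u=proj(c,p+[0,0,.009]); g=cv2.cvtColor(c["im"],cv2.COLOR_RGB2GRAY); col=int(round(u[0])); print(u)
prof=g[:,col-3:col+4].mean(1); print(prof[200:320].astype(int))
E
```

```text
ee_pos: [0.4417, 0.2318, 0.0037]
ee_pos: [0.4415, 0.2319, 0.0039]
force: [-2.1, -1.1, 6.1]
width: 0.0459
finger_force: 34.8
ee_pos: [0.4415, 0.2319, 0.0039]
force: [-2.0, -1.5, 6.3]
width: 0.0459
finger_force: 34.8
time_s: 34.15
ee_pos: [0.4414, 0.2317, 0.1037]
force: [-0.4, -0.0, -0.7]
width: 0.0455
finger_force: 36.2
34.2 [0.4411 0.2315 0.1032]
[251.926  253.3561]
[ 92  93  92  92  92  91  93 106 114 114 115 126 134 112  69  36  37  37
  37  37  39  39  39  39  37  37  36  36  37  36  35  33  34  34  34  31
  33  33  31  33  29  30  32  30  32  31  31  30  34  33  32  31  32  33
  30  32  33  34  33  34  36  35  36  35  34  38  40  37  38  40  41  39
  40  41  42  41  44  43  43  43  44  46  46  47  47  48  48  46  69 164
 206 206 206 206 206 205 206 205 207 206 206 206 206 206 206 206 206 205
 208 205 205 206 205 206 205 206 206 205 206 205]
```

Scaled: 0.054 m is 0.864, 0.05 m is 0.8.

```bash
python3 - <<'E'
from h import *
np.set_printoptions(precision=4,suppress=True)
c=cam("wrist"); t,p,O=st()
A=O.T@(plane(c,(252,213.7),p[2]+.0041)-p); B=O.T@(plane(c,(252,288.3),p[2]+.0091)-p); print((A+B)[0]/2,(A-B)[0])
E
echo '[{"pos": [0.32,0.8,-0.16]},{"pos": [0.448,0.864,0]},{"pos": [0.448,0.864,0]},{"pos": [0.448,0.864,0]},{"pos": [0.448,0.864,0]}]' | python3 steer.py|grep -E 'ee'
echo '[{"pos": [0.448,0.864,0]},{"pos": [0.448,0.864,0]},{"pos": [0.448,0.832,0.16]},{"pos": [0,0,0.24]},{}]' | python3 steer.py|grep -E 'ee|for'
echo '[{},{}]' | python3 steer.py|grep -E 'ee|for'
```

```text
-0.0006525168898113744 0.04642470160181397
ee_pos: [0.5736, -0.0358, 0.1126]
ee_pos: [0.656, -0.193, 0.0858]
force: [0.2, 0.8, -0.2]
finger_force: 36.2
ee_pos: [0.6576, -0.1931, 0.0895]
force: [-0.4, 0.1, -0.4]
finger_force: 36.2
```

Scaled: 0.02 m is 0.32, 0.0034 m is 0.0544.

```bash
echo '[{"pos": [0.0016,0.0544,0.32]},{"pos": [0,0,0.288]},{"pos": [0,0,0.104]},{},{}]' | python3 steer.py|grep -E 'ee|for'
echo '[{}]' | python3 steer.py|grep -E 'ee|for'
```

```text
ee_pos: [0.6578, -0.1975, 0.0446]
force: [-0.0, 0.2, -1.5]
finger_force: 36.2
ee_pos: [0.6579, -0.1976, 0.0447]
force: [0.5, 0.6, -0.2]
finger_force: 36.2
```

Scaled: 0.004 m is 0.064, -0.0011 m is -0.0176.

```bash
echo '[{"pos": [-0.0032,-0.0176,0]},{"pos": [0,0,0.064]},{"pos": [0,0,0.064]},{},{}]' | python3 steer.py|grep -E 'ee|for'
echo '[{"pos": [0,0,0.024]},{"pos": [0,0,0.016]},{},{}]' | python3 steer.py|grep -E 'ee|for'
```

```text
ee_pos: [0.6573, -0.1965, 0.036]
force: [-0.0, 0.5, -0.5]
finger_force: 36.2
ee_pos: [0.6574, -0.1965, 0.0341]
force: [-2.3, 1.0, 6.2]
finger_force: 36.5
```

Contact came at 34.1 mm against a prediction of 33.9 mm. I'll release, retreat and take a last look.

Scaled: 0.0005 m is 0.008.

```bash
echo '[{"pos": [0,0,0.008]},{}]' | python3 steer.py|grep -E 'ee|for'
echo '[{},{},{}]' | python3 steer.py 0.085|grep -E 'ee|force|wid'
echo '[{"pos": [0,0,-0.48]},{"pos": [0,0,-0.8]},{"pos": [0,0,-0.64]},{},{}]' | python3 steer.py|grep -E 'time|ee|force|wid'
python3 - <<'E'
from h import *
np.set_printoptions(precision=4,suppress=True)
c=cam("wrist")
for b in(40,50,60):
  for z in ell(c,(.6574,-.1965,.042),.034,bright=False,blk=b): print(b,z[0],z[1:],plane(c,z[0],.041))
u=proj(c,(.6574,-.1965,.042)).astype(int); s=cam("scene"); v=proj(s,(.56,-.2,.03)).astype(int)
A=cv2.resize(c["im"][max(u[1]-60,0):u[1]+60,u[0]-60:u[0]+60],(396,396),interpolation=cv2.INTER_CUBIC); B=cv2.resize(s["im"][v[1]-50:v[1]+50,v[0]-50:v[0]+50],(396,396),interpolation=cv2.INTER_CUBIC)
cv2.imwrite("pics/final.png",np.clip(np.hstack([A,B])[:,:,::-1]*1.5,0,255).astype(np.uint8))
E
```

```text
ee_pos: [0.6575, -0.1965, 0.034]
force: [-3.7, 0.5, 9.6]
finger_force: 36.9
ee_pos: [0.6572, -0.1964, 0.0328]
force: [0.1, -0.0, 0.3]
width: 0.0846
finger_force: 0.0
time_s: 38.88
ee_pos: [0.6569, -0.1965, 0.1523]
force: [0.2, -0.7, -0.3]
width: 0.0849
finger_force: 0.0
40 [252.1095 189.7238] (array([44.9939, 46.6622]), 0.864452638813077, 'out', 40.0) [ 0.657  -0.1968  0.041 ]
50 [252.1063 189.7972] (array([45.7968, 47.6812]), 0.9813546810666046, 'out', 50.0) [ 0.657  -0.1968  0.041 ]
60 [270.5621 188.3136] (array([65.9993, 83.123 ]), 0.5038044911480707, 'out', 60.0) [ 0.6585 -0.2153  0.041 ]
```

View pics/final.png

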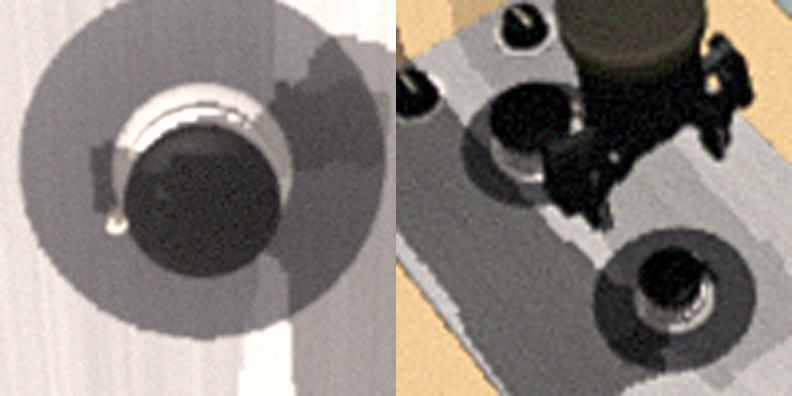

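The small cap is centred at (0.657, −0.1968), level on its crown, and both burners look complete. The gripper is clear of everything, so I'm handing in.

```bash
python3 -c "
from cell import bot, vision
print(bot.sign_off())"
```

```text
the job is handed in; nothing more can be done
None
```

Both burners are reassembled, crown then cap on each, and every part met its seat within about 0.5 mm of the expected height; the job was handed in at about 39 s, and no verdict was printed.

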